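Press the tab to open the green food caddy

TASK

Open the food caddy with the green lid: press down on the green tab that sticks out beyond its hinge until the lid at the other end tips up wide open, then let go so that it stays open. Do not tip the caddy over or shove it along the worktop, and leave the caddy with the blue lid shut.

Things in the scene. Friction and masses are not known exactly. Their poses are not given: they have to be found in the camera images.
- green_caddy: Loose white tub with green lid, 140 (its x) x 120 x 108 mm high, 1 to 1.4 kg, upright. Origin: centre of underside, z up. Its -x side carries the press tab and points roughly to the robot (within 0.7 rad). Hinge axis along its y, 52 mm to -x of the origin, 122 mm up; hinge ears 130 mm. Over 15 N on the tab at its stop can tip it. A like caddy with blue lid and tab stands beside it.
- green_tab: Green flat press tab, rigid with the lid, 40 mm wide, 6 mm thick. Origin: middle of its ribbed upper face, 46 mm from the hinge axis, 12 mm from its end, about 25 mm out from the tub wall. z: normal of that face; y along the hinge; -x outward. Lid shut: slopes up outward 22 deg, origin 142 mm high; fully pressed: slopes down 27 deg, origin about 104 mm high, nearly straight below. Takes 3 to 6 N.
- green_lid (a joint): Angle of the green lid on its hinge: 0 = shut, grows as the tab is pressed down and the lid tips up, 0.85 rad = wide open at its stop. The hinge is stiff, so the lid stays where it is left. It starts at 0 to 0.12.
- blue_lid (a joint): Angle of the lid of the other, like-shaped caddy with the blue lid and blue tab: 0 = shut (as at the start); it must stay shut. A wall cabinet hangs over the back of the worktop, from the right-hand caddy's place leftwards (front about 0.6 m ahead of the robot's base, underside 0.47 m up): draw the arm in before swinging it across.

How it is judged (in metres and radians):
On the way:
1. the fingers press the green tab down, the lid at the other end tipping up by more than 0.3 rad (contact force between the fingers and green_tab above 0.5 N and value of joint green_lid above 0.3 rad), for 0.05 s.
At the end, for the whole second after the job is handed in: The green lid stands open by more than 0.6 rad (its stop is at 0.85) with the robot clear of it; the green caddy stands upright (within 0.1 rad), at rest and within 50 mm of where it was; the blue lid is shut (below 0.15 rad) (value of joint green_lid above 0.6 rad and value of joint blue_lid below 0.15 rad and angle between green_caddy's own z axis and vertical below 0.1 rad and distance of green_caddy from where it was at the start of the episode below 0.05 m and linear speed of green_caddy below 0.02 m/s); the robot touches nothing.
It fails at once if the green caddy is tipped by more than 0.35 rad (angle between green_caddy's own z axis and vertical above 0.35 rad).
It fails at once if the green caddy is shoved by more than 80 mm (distance of green_caddy from where it was at the start of the episode above 0.08 m).
It fails at once if the blue lid is opened by more than 0.2 rad (value of joint blue_lid above 0.2 rad).
It also fails if it takes over 29 s, if anything falls off the work surface, if the arm or the gripper's body presses on something with over 40 N, if the wrist force passes 120 N, or if a joint passes its speed limit or range.

ROBOT

A 7-joint arm with a two-finger parallel gripper is mounted at the origin on a cart in front of the work surface, level with it; the furniture and walls round the work are solid. World frame = base frame: x ahead of the robot, y to its left, z up, the work surface at z = 0. Lengths are in mm, angles in rad, forces in N, time in s.
With the tool pointing down it reaches from about 425 to 875 mm from the base axis. Payload 8.4 kg.
Tool frame: the origin (TCP) lies midway between the tips of the shut fingers; the grasp point (between the pads) lies 19 mm behind it; z points along the fingers, y is the direction in which the jaws open and shut (so a half turn about z gives the same grasp; the last joint's range is limited). The gripper opens to 87 mm and grips with 3 to 60 N. Pads are 19 mm wide; open, the fingers measure 117 mm over their backs; the gripper's body (75 mm by 190 mm) begins 51 mm behind the grasp point.
Start: joints at [-1.393, 0.333, 0.04, 1.465, -0.013, 1.343, -0.059], TCP at [177.633, 625.228, 222.546] pointing down, gripper open.
Joint ranges: [-2.58, 2.58], [-0.38, 2.09], [-1.3, 1.39], [0.25, 2.4], [-1.5, 4.64], [0.08, 2.09], [-2.65, 2.65]. Speed limits (rad/s): [2.22, 2.22, 2.79, 2.79, 3.14, 3.14, 3.14].

INTERFACE

Orientations are given as a rotation vector (axis times angle).
In Python, from rig import bot gives the robot as it stands. The module is installed in compiled form; this text tells all that it offers.
- The arm moves only by the tool play_rows, never from a script. Its argument "motion" is a list of rows, each a list of 2 entries, a list of its own where there are three numbers: the shift along the tool's x, y, z in cm, then the turn, a rotation vector about the tool's x, y, z in rad. In form: [[[dx, dy, dz], [wx, wy, wz]], ...]. A call has 1 to 12 rows; each row is the pose to reach, as a shift and turn from the pose commanded when the call began, along the tool's axes at that moment; what a row does not reach only later rows make up. A row lasts 1/10 s, in which the tool goes at most 50 mm and 8.59 degrees, less where a joint would pass 70% of its speed; a pose out of reach is approached as far as the arm can. A call with a gripper value outside its range is refused whole. "claw" is the opening, from 0 (shut) to 1 (fully open), set as the call begins (left out, the last holds). The fingers move at their own pace and stop on an object; the grip force is fixed at half the most. Time passes only in rows, so rows that repeat a pose let the fingers close. It gives the time, the measured TCP pose, the force and the opening at its end, in the units of the state.
- bot.observe(): the state, without advancing time (a new reading comes with each control period).
- bot.get_image(name): name is "side" or "top" or "wrist"; returns a dict with "img" (400x640x3 uint8, blue, green, red), "vertical_fov" (degrees; the focal length in pixels is half the picture's height over the tangent of half this angle, whatever the lens; pixels are square), "cx", "cy" (the principal point, pixels), "k1" (the pictures are not rectified: a ray, as slopes to the right and down, at radius r is drawn at 1 + k1 r^2 times it, then the intrinsics apply), "R" (3x3) and "t" (3): a world point X has camera coordinates R X + t. Camera axes: x right, y down, z forward; pixel columns grow to the right and rows downward; lengths in mm; the calibration is good to about 2 mm. A picture is of the moment at which its call begins. There is no depth.
- bot.finish_job(): hands the job in, once; it reports no verdict.
The state is a dict: "time_s": time; "qpos": joint angles; "dq": joint speeds; "joint_efforts": joint torques, N m; "ee_pos": TCP position; "ee_rot": TCP orientation; "ft_force": force on the tool from outside, world axes, zero at the start; "moment": the same for the moment, N m; "finger_gap": finger opening in mm.
Only numpy, scipy, OpenCV 4.12 (cv2) and the standard library are available. Lean on these libraries where they do the work, as an engineer would, in place of code of your own. Each camera call takes 0.05 s, during which the arm holds its last target.

## Working session

There is one attempt and no reset: what is moved stays moved. The work goes in short steps, Python scripts to look and compute and a tool call to move; the robot and the scene stay as the last step left them, time stands still between calls to the robot, and variables do not carry over. Pictures are saved under pics/ and viewed, and the job is handed in when it is done.

Besides the shell and the picture viewer there is one more tool, called after "Request:" as a command line: name --argument value ..., lists and objects as JSON in quotes. play_rows: Moves the arm, as the interface text tells. Its arguments: {"type":"object","properties":{"motion":{"type":"array","items":{"type":"array"}},"claw":{"type":"number"}},"required":["motion"]}

```bash
mkdir -p pics; python3 - <<'E'
from rig import bot
import cv2,pickle
s=bot.observe();print(s)
for n in("side","top","wrist"):
    d=bot.get_image(n);cv2.imwrite(f"pics/{n}0.png",d["img"]);pickle.dump(d,open(f"{n}0.pkl","wb"))
    print(n,d["vertical_fov"],d["cx"],d["cy"],d["k1"],d["R"],d["t"])
E
```

```text
{'time_s': 0.0, 'qpos': array([-1.39320424,  0.33394649,  0.03986069,  1.46627596, -0.01340291,
        1.34328658, -0.05847085]), 'dq': array([-0.0018693 ,  0.00213215, -0.00012271, -0.00027141,  0.00091886,
       -0.00094023,  0.00032997]), 'joint_efforts': array([-3.95132465e-04, -6.56363511e+01,  1.33537151e+00, -4.03789186e+01,
       -5.96270221e-02,  4.51890437e-02,  1.54398476e-04]), 'ee_pos': array([177.51778624, 624.80199499, 221.63379489]), 'ee_rot': array([-4.33343685e-01, -3.11143760e+00,  2.58540243e-03]), 'ft_force': array([-0.19038228,  1.12734137, -0.08199533]), 'moment': array([-0.01292198,  0.00077259, -0.00940743]), 'finger_gap': 86.88050658058441}
side 42.3881780280635 321.7545246509558 211.53964271899986 -0.1704671561128723 [[ 0.96568719 -0.25857569  0.02422507]
 [-0.0649256  -0.3306803  -0.94150688]
 [ 0.25146155  0.90762831 -0.33612192]] [-520.6596474   152.58742726  964.58945771]
top 55.052443790076126 324.237221841203 194.5017642025695 -0.07632929491063077 [[-0.00744237 -0.99981456  0.01776083]
 [-0.99536236  0.00570338 -0.09602727]
 [ 0.09590817 -0.01839313 -0.99522023]] [  4.79481991 521.2181567  918.20534859]
wrist 61.216253262461144 326.38501114726404 196.60369223308413 -0.0654914087403667 [[ 0.27344755  0.96188555 -0.00162084]
 [ 0.9244959  -0.26235231  0.27654764]
 [ 0.26558194 -0.07711974 -0.96099884]] [-649.68466249  -34.07119462  391.00586244]
```

View pics/side0.png

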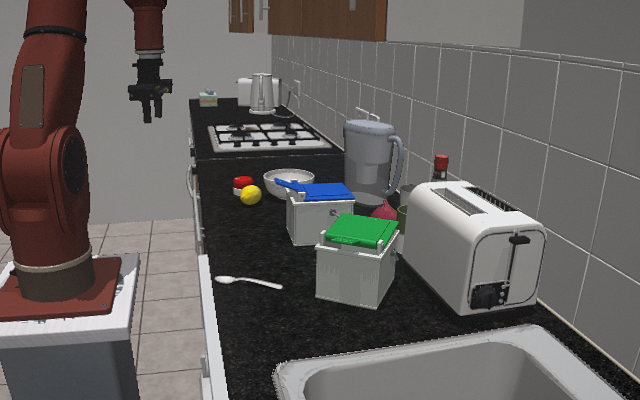

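View pics/top0.png

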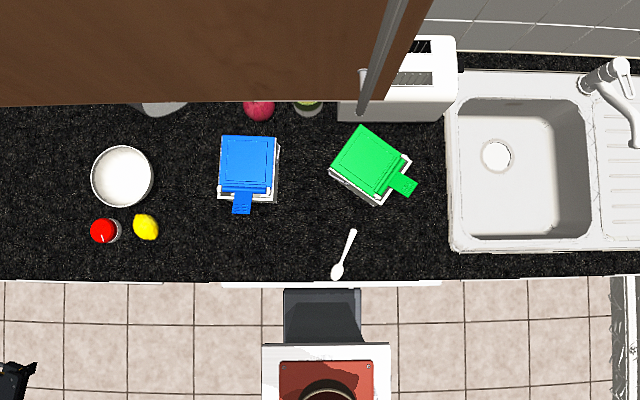

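View pics/wrist0.png

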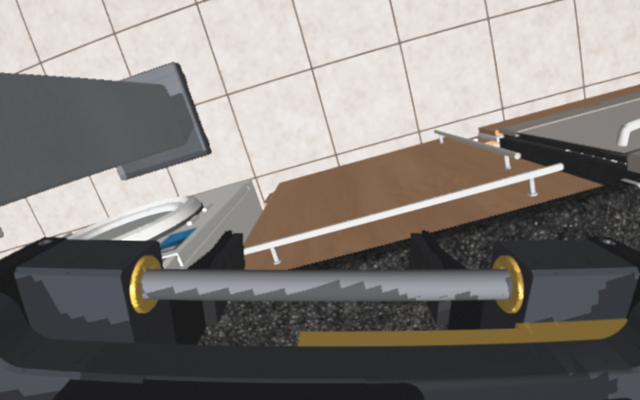

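The top view shows the green lid at about (370,162) with its tab at about (402,184), pointing right and towards the robot. The blue caddy is to the left at about (248,165). I'll enlarge the green one.

```bash
python3 - <<'E'
import pickle,cv2
a=pickle.load(open("top0.pkl","rb"))["img"][110:220,310:440]
cv2.imwrite("pics/topz.png",cv2.resize(a,None,fx=6,fy=5.4,interpolation=cv2.INTER_CUBIC) if 0 else cv2.resize(a,None,fx=5,fy=5,interpolation=cv2.INTER_CUBIC))
a=pickle.load(open("side0.pkl","rb"))["img"][205:315,300:420]
cv2.imwrite("pics/sidez.png",cv2.resize(a,None,fx=5,fy=5,interpolation=cv2.INTER_CUBIC))
E
```

```text
(no output)
```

View pics/topz.png

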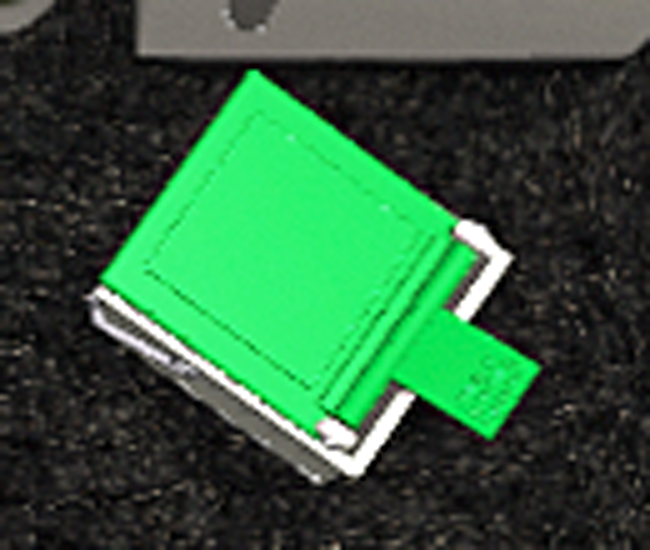

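View pics/sidez.png

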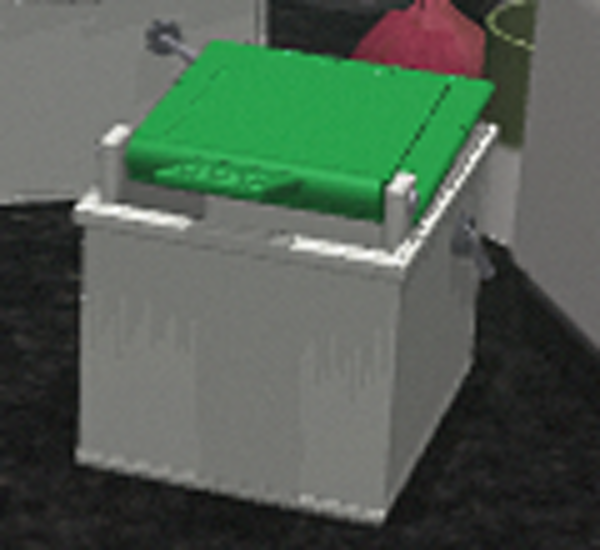

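```bash
cat > h.py <<'E'
import numpy as np,cv2,pickle
def cam(d):
    f=200/np.tan(np.radians(d["vertical_fov"])/2)
    return f,d
def ray(d,uv,z):
    f,_=cam(d)
    K=np.array([[f,0,d["cx"]],[0,f,d["cy"]],[0,0,1.]])
    p=cv2.undistortPoints(np.array([[uv]],float),K,np.array([d["k1"],0,0,0.]))[0,0]
    R=np.array(d["R"]);t=np.array(d["t"]);C=-R.T@t;v=R.T@np.array([*p,1])
    return C+v*(z-C[2])/v[2]
def proj(d,X):
    f,_=cam(d);K=np.array([[f,0,d["cx"]],[0,f,d["cy"]],[0,0,1.]])
    return cv2.projectPoints(np.atleast_2d(np.array(X,float)),cv2.Rodrigues(np.array(d["R"],float))[0],np.array(d["t"],float),K,np.array([d["k1"],0,0,0.]))[0][:,0]
E
python3 - <<'E'
from h import *
d=pickle.load(open("top0.pkl","rb"));s=pickle.load(open("side0.pkl","rb"))
z=lambda a,b:(310+a/5,110+b/5)
for n,a,b,h in[("tabR",541,368,146),("tabL",490,440,146),("rimR",510,257,108),("rimL",352,475,108)]:
    print(n,ray(d,z(a,b),h).round(1))
zs=lambda a,b:(300+a/5,205+b/5)
for n,a,b,h in[("bR",385,522,0),("bL",78,462,0)]:
    print(n,ray(s,zs(a,b),h).round(1))
E
```

```text
tabR [ 532.1 -200.2  146. ]
tabL [ 501.  -176.9  146. ]
rimR [ 587.9 -197.7  108. ]
rimL [ 488.9 -123.   108. ]
bR [ 591.3 -195.9    0. ]
bL [ 493.  -127.5    0. ]
```

```bash
cat >> h.py <<'E'
from scipy.spatial.transform import Rotation as Ro, Slerp
yc=np.array([-.8,.6,0]);xc=np.array([.6,.8,0]);yc/=np.linalg.norm(yc);xc/=np.linalg.norm(xc)
TAB=np.array([524.,-180.,142.])
def goalR(tilt,sgn):
    z=np.array([0,0,-np.cos(tilt)])+np.sin(tilt)*xc
    y=sgn*yc; x=np.cross(y,z); return Ro.from_matrix(np.c_[x,y,z])
def rows(p0,R0,way,n):
    """way: list of (pos,Ro), n rows each; prints rows relative to p0,R0"""
    out=[];p,R=p0,R0
    for (q,S),k in zip(way,n):
        d=(R.inv()*S).as_rotvec()
        for i in range(1,k+1):
            a=i/k;P=p+(q-p)*a;Q=R*Ro.from_rotvec(d*a)
            out.append([list(map(float,(R0.inv().apply(P-p0)/10).round(1))),list(map(float,(R0.inv()*Q).as_rotvec().round(2)))])
        p,R=q,S
    return out
E
python3 - <<'E'
from h import *
from rig import bot
s=bot.observe();R=Ro.from_rotvec(s["ee_rot"]);M=R.as_matrix();print(M.round(3))
p=s["ee_pos"]
for sg in(1,-1):
    g=goalR(.26,sg);print(sg,g.as_matrix().round(2).tolist())
    # yaw of tool relative to base direction
    f=lambda m,q:np.degrees(np.arctan2(m[1,1],m[0,1])-np.arctan2(q[1],q[0]))
    print(f(M,p),f(g.as_matrix(),TAB))
E
```

```text
[[-0.962  0.273 -0.   ]
 [ 0.273  0.962 -0.001]
 [-0.    -0.001 -1.   ]]
1 [[-0.58, -0.8, 0.15], [-0.77, 0.6, 0.21], [-0.26, -0.0, -0.97]]
0.00224292441504816 162.08828575926216
-1 [[0.58, 0.8, 0.15], [0.77, -0.6, 0.21], [0.26, 0.0, -0.97]]
0.00224292441504816 -17.91171424073782
```

```bash
python3 - <<'E'
from h import *
from rig import bot
d=pickle.load(open("top0.pkl","rb"))
print("toaster",ray(d,(457,115),100),ray(d,(338,120),100),ray(d,(457,115),190))
p=np.array([177.6,625.2,222.5]);R=Ro.from_rotvec(bot.observe()["ee_rot"])
def rad(th):
    y=np.array([np.cos(th),np.sin(th),0]);z=np.array([0,0,-1.]);return Ro.from_matrix(np.c_[np.cross(y,z),y,z])
def w(r,deg,z=270): t=np.radians(deg);return (np.array([r*np.cos(t),r*np.sin(t),z]),rad(t))
print(rows(p,R,[w(480,73.8),w(480,50),w(480,38)],[4,5,3]))
E
```

```text
toaster [ 700.1663634 -311.1060716  100.       ] [686.97618188 -30.38548125 100.        ] [ 672.0975137  -276.74159275  190.        ]
[[[-0.1, -4.3, -1.2], [-0.0, 0.0, 0.0]], [[-0.1, -8.5, -2.4], [-0.0, 0.0, 0.0]], [[-0.2, -12.8, -3.5], [-0.0, 0.0, 0.0]], [[-0.3, -17.0, -4.7], [-0.0, 0.0, 0.01]], [[-4.2, -17.8, -4.7], [-0.0, 0.0, 0.09]], [[-8.0, -18.7, -4.7], [-0.0, 0.0, 0.17]], [[-11.9, -19.5, -4.7], [-0.0, 0.0, 0.26]], [[-15.8, -20.4, -4.7], [-0.0, 0.0, 0.34]], [[-19.6, -21.2, -4.7], [-0.0, 0.0, 0.42]], [[-22.5, -22.9, -4.7], [-0.0, 0.0, 0.49]], [[-25.4, -24.6, -4.7], [-0.0, 0.0, 0.56]], [[-28.3, -26.2, -4.7], [-0.0, 0.0, 0.63]]]
```

Request:
play_rows --motion '[[[-0.1,-4.3,-1.2],[0,0,0]],[[-0.1,-8.5,-2.4],[0,0,0]],[[-0.2,-12.8,-3.5],[0,0,0]],[[-0.3,-17.0,-4.7],[0,0,0.01]],[[-4.2,-17.8,-4.7],[0,0,0.09]],[[-8.0,-18.7,-4.7],[0,0,0.17]],[[-11.9,-19.5,-4.7],[0,0,0.26]],[[-15.8,-20.4,-4.7],[0,0,0.34]],[[-19.6,-21.2,-4.7],[0,0,0.42]],[[-22.5,-22.9,-4.7],[0,0,0.49]],[[-25.4,-24.6,-4.7],[0,0,0.56]],[[-28.3,-26.2,-4.7],[0,0,0.63]]]' --claw 0

```text
time_s: 1.35
ee_pos: [379.1, 294.5, 269.4]
ee_rot: [-1.38, -2.822, 0.0]
ft_force: [0.4, 0.2, 0.1]
finger_gap: 2.8
```

```bash
python3 - <<'E'
from h import *
from rig import bot
s=bot.observe();print(s["qpos"].round(2))
p=s["ee_pos"];R=Ro.from_rotvec(s["ee_rot"]);print(p,R.as_matrix().round(2).tolist())
def rad(th):
    y=np.array([np.cos(th),np.sin(th),0]);z=np.array([0,0,-1.]);return Ro.from_matrix(np.c_[np.cross(y,z),y,z])
def w(r,deg,z=270): t=np.radians(deg);return (np.array([r*np.cos(t),r*np.sin(t),z]),rad(t))
print(rows(p,R,[w(480,10),w(480,-15)],[6,6]))
E
```

```text
[-1.1  -0.05  0.33  1.8   0.02  1.39 -0.11]
[379.05609067 294.52367168 269.4333407 ] [[-0.61, 0.79, -0.0], [0.79, 0.61, -0.0], [0.0, -0.0, -1.0]]
[[[-3.7, -0.9, -0.0], [-0.0, 0.0, 0.08]], [[-7.5, -1.9, -0.0], [-0.0, 0.0, 0.16]], [[-11.2, -2.8, -0.0], [-0.0, 0.0, 0.24]], [[-14.9, -3.7, -0.0], [-0.0, 0.0, 0.32]], [[-18.7, -4.6, -0.0], [-0.0, 0.0, 0.41]], [[-22.4, -5.6, -0.1], [-0.0, 0.0, 0.49]], [[-25.1, -7.8, -0.1], [-0.0, 0.0, 0.56]], [[-27.7, -10.1, -0.1], [-0.0, 0.0, 0.63]], [[-30.3, -12.3, -0.1], [-0.0, 0.0, 0.7]], [[-33.0, -14.5, -0.1], [-0.0, 0.0, 0.78]], [[-35.6, -16.8, -0.1], [-0.0, 0.0, 0.85]], [[-38.3, -19.0, -0.1], [-0.0, 0.0, 0.92]]]
```

Request:
play_rows --motion '[[[-3.7,-0.9,0],[0,0,0.08]],[[-7.5,-1.9,0],[0,0,0.16]],[[-11.2,-2.8,0],[0,0,0.24]],[[-14.9,-3.7,0],[0,0,0.32]],[[-18.7,-4.6,0],[0,0,0.41]],[[-22.4,-5.6,-0.1],[0,0,0.49]],[[-25.1,-7.8,-0.1],[0,0,0.56]],[[-27.7,-10.1,-0.1],[0,0,0.63]],[[-30.3,-12.3,-0.1],[0,0,0.7]],[[-33.0,-14.5,-0.1],[0,0,0.78]],[[-35.6,-16.8,-0.1],[0,0,0.85]],[[-38.3,-19.0,-0.1],[0,0,0.92]]]'

```text
time_s: 2.55
ee_pos: [464.1, -124.3, 270.5]
ee_rot: [-2.489, -1.916, -0.001]
ft_force: [0.9, 1.2, 0.7]
finger_gap: 0.6
```

```bash
python3 - <<'E'
from h import *
from rig import bot
s=bot.observe();print(s["qpos"].round(2))
p=s["ee_pos"];R=Ro.from_rotvec(s["ee_rot"]);print(p,R.as_matrix().round(2).tolist())
g=goalR(.26,-1)
for z in(190,): print(rows(p,R,[(np.array([510.,-200,230]),g),(np.array([524.,-180,z]),g)],[7,5]))
d=bot.get_image("top");cv2.imwrite("pics/top1.png",d["img"])
E
```

```text
[-0.66 -0.1   0.79  1.82  0.07  1.4  -0.15]
[ 464.13516594 -124.28015574  270.54451177] [[0.26, 0.97, 0.0], [0.97, -0.26, 0.0], [0.0, -0.0, -1.0]]
[[[-0.9, 0.9, 0.6], [-0.01, 0.04, 0.05]], [[-1.8, 1.8, 1.2], [-0.01, 0.07, 0.11]], [[-2.6, 2.7, 1.7], [-0.02, 0.11, 0.16]], [[-3.5, 3.6, 2.3], [-0.03, 0.15, 0.22]], [[-4.4, 4.6, 2.9], [-0.04, 0.18, 0.27]], [[-5.3, 5.5, 3.5], [-0.04, 0.22, 0.33]], [[-6.1, 6.4, 4.1], [-0.05, 0.26, 0.38]], [[-5.7, 6.5, 4.9], [-0.05, 0.26, 0.38]], [[-5.2, 6.7, 5.7], [-0.05, 0.26, 0.38]], [[-4.8, 6.9, 6.5], [-0.05, 0.26, 0.38]], [[-4.3, 7.0, 7.3], [-0.05, 0.26, 0.38]], [[-3.9, 7.2, 8.1], [-0.05, 0.26, 0.38]]]
```

View pics/top1.png

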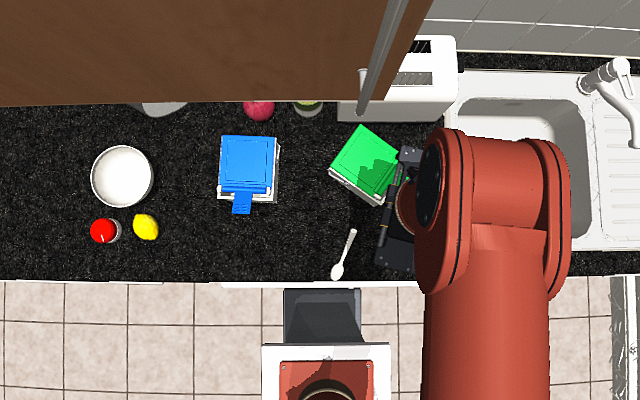

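The gripper is above the tab side, at about (400,215), with the arm clear to the right. The caddies haven't moved. Next I'll go to a point above the tab.

Request:
play_rows --motion '[[[-0.9,0.9,0.6],[-0.01,0.04,0.05]],[[-1.8,1.8,1.2],[-0.01,0.07,0.11]],[[-2.6,2.7,1.7],[-0.02,0.11,0.16]],[[-3.5,3.6,2.3],[-0.03,0.15,0.22]],[[-4.4,4.6,2.9],[-0.04,0.18,0.27]],[[-5.3,5.5,3.5],[-0.04,0.22,0.33]],[[-6.1,6.4,4.1],[-0.05,0.26,0.38]],[[-5.7,6.5,4.9],[-0.05,0.26,0.38]],[[-5.2,6.7,5.7],[-0.05,0.26,0.38]],[[-4.8,6.9,6.5],[-0.05,0.26,0.38]],[[-4.3,7.0,7.3],[-0.05,0.26,0.38]],[[-3.9,7.2,8.1],[-0.05,0.26,0.38]]]'

```text
time_s: 3.8
ee_pos: [524.8, -177.4, 189.0]
ee_rot: [-2.68, -1.352, -0.355]
ft_force: [-0.4, -0.0, -0.7]
finger_gap: 0.7
```

```bash
python3 - <<'E'
from h import *
from rig import bot
s=bot.observe();print(s["qpos"].round(2),s["ft_force"])
p=s["ee_pos"];R=Ro.from_rotvec(s["ee_rot"]);print(p,R.as_matrix().round(2).tolist())
for n in("side","wrist"):
    d=bot.get_image(n);cv2.imwrite(f"pics/{n}2.png",d["img"]);print(proj(d,[p,TAB]))
E
```

```text
[-0.47  0.17  1.    1.85 -0.44  1.2   0.04] [-0.392042   -0.03144713 -0.68701899]
[ 524.76067464 -177.37830083  188.95550346] [[0.57, 0.8, 0.15], [0.78, -0.59, 0.21], [0.26, -0.0, -0.97]]
[[343.35940667 211.10777851]
 [342.33313798 237.38800793]]
[[326.97899486 252.66090255]
 [328.38427799 243.53374369]]
```

View pics/side2.png

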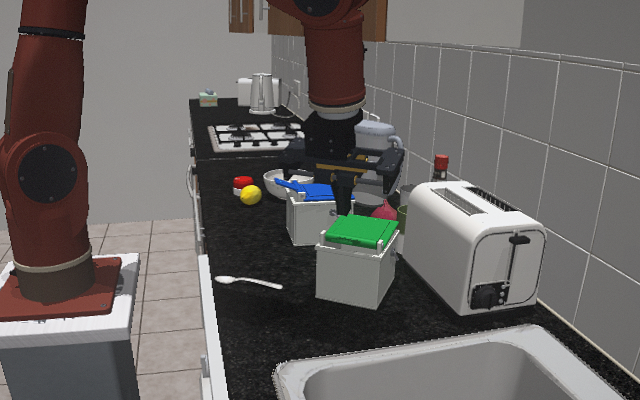

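View pics/wrist2.png

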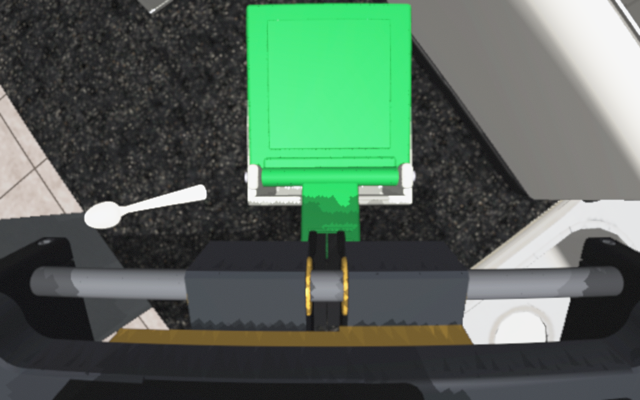

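The wrist view shows the tab centred under the shut fingers: tab at column 330, fingers at 327. Now I'll descend with force checks.

Request:
play_rows --motion '[[[-0.4,0.1,0.7],[0,0,0]],[[-0.7,0.1,1.6],[0,0,0]],[[-1.0,0.1,2.6],[0,0,0]],[[-1.3,0.1,3.7],[0,0,0]],[[-1.6,0.1,4.8],[0,0,0]],[[-1.75,0.1,5.5],[0,0,0]],[[-1.75,0.1,5.5],[0,0,0]],[[-1.75,0.1,5.5],[0,0,0]]]'

```text
time_s: 4.7
ee_pos: [523.7, -181.2, 131.8]
ee_rot: [-2.681, -1.35, -0.354]
ft_force: [0.6, 0.4, 0.4]
finger_gap: 0.7
```

```bash
python3 - <<'E'
from h import *
from rig import bot
s=bot.observe();print(s["qpos"].round(2),s["ft_force"],s["ee_pos"])
ims=[]
for n in("side","wrist"):
    d=bot.get_image(n);ims.append(d["img"])
a=cv2.resize(ims[0][180:320,280:430],(400,373));b=cv2.resize(ims[1],(400,250))
b=cv2.copyMakeBorder(b,0,123,0,0,0);cv2.imwrite("pics/c3.png",np.hstack([a,b]))
E
```

```text
[-0.41  0.26  0.97  1.91 -0.53  1.11  0.14] [0.63206604 0.37649313 0.39085621] [ 523.71770472 -181.15022368  131.75462723]
```

View pics/c3.png

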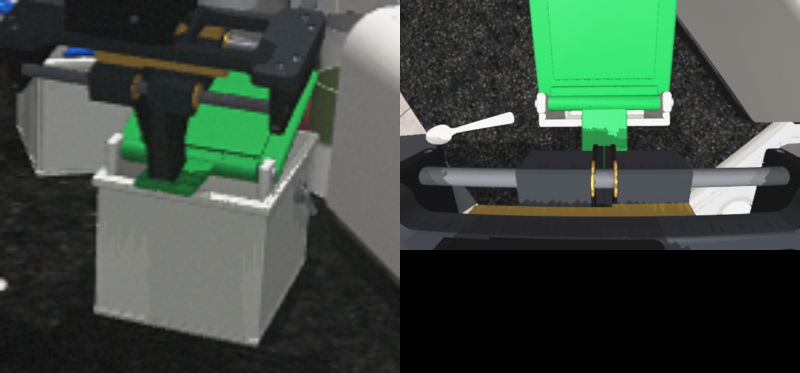

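The finger is on the tab and the lid has begun to tip up, with the caddy where it was. I'll continue down.

Request:
play_rows --motion '[[[-0.13,0,0.5],[0,0,0]],[[-0.26,0,1.0],[0,0,0]],[[-0.39,0,1.45],[0,0,0]],[[-0.47,0,1.75],[0,0,0]],[[-0.47,0,1.75],[0,0,0]]]'

```text
time_s: 5.3
ee_pos: [523.3, -181.3, 113.2]
ee_rot: [-2.682, -1.35, -0.353]
ft_force: [0.4, -0.3, 0.1]
finger_gap: 0.2
```

```bash
cat > look.py <<'E'
from h import *
from rig import bot
import sys
s=bot.observe();print(s["time_s"],s["ft_force"],s["ee_pos"])
ims=[]
for n in("side","wrist"):
    d=bot.get_image(n);ims.append(d["img"])
a=cv2.resize(ims[0][180:320,280:430],(400,373));b=cv2.resize(ims[1],(400,250))
b=cv2.copyMakeBorder(b,0,123,0,0,0);cv2.imwrite(sys.argv[1],np.hstack([a,b]))
E
python3 look.py pics/c4.png
```

```text
5.3 [ 0.37905137 -0.25490519  0.06838365] [ 523.32626485 -181.2938821   113.16079876]
```

View pics/c4.png

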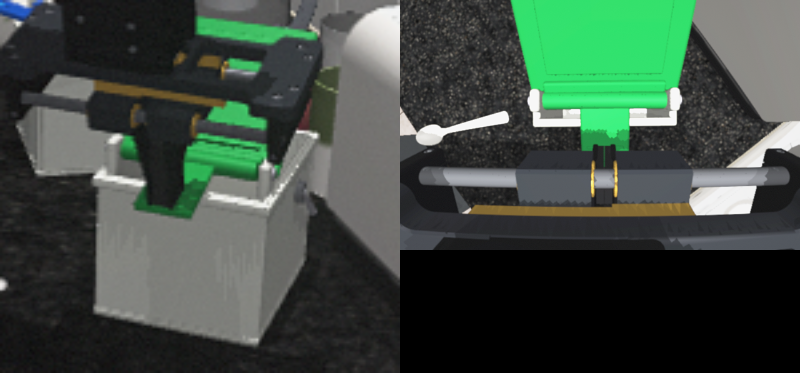

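The lid is well up. I'll go about 5 mm more, gently.

Request:
play_rows --motion '[[[-0.04,0,0.15],[0,0,0]],[[-0.08,0,0.3],[0,0,0]],[[-0.12,0,0.45],[0,0,0]]]'

```text
time_s: 5.7
ee_pos: [523.8, -181.1, 109.2]
ee_rot: [-2.681, -1.35, -0.355]
ft_force: [0.0, 1.5, 4.7]
finger_gap: 0.9
```

```bash
python3 look.py pics/c5.png
```

```text
5.7 [0.01835221 1.54986404 4.73615939] [ 523.79650799 -181.08725558  109.23370288]
```

View pics/c5.png

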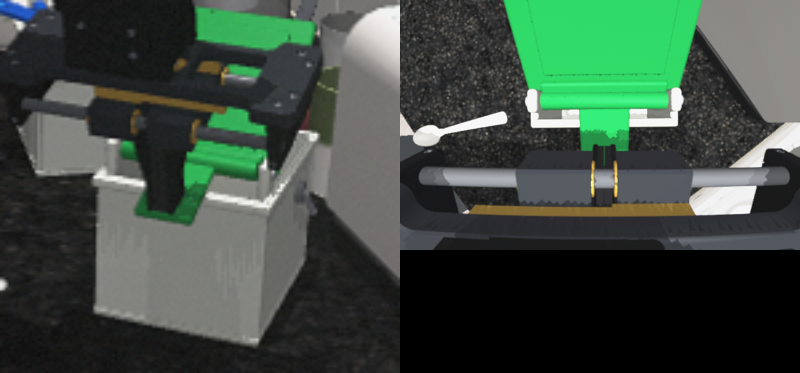

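By my geometry the lid is at about 0.76 rad, with 4.7 N on the tab and the caddy still. I'll lift off, backing outward along the tool axis.

Request:
play_rows --motion '[[[0.1,0,-0.5],[0,0,0]],[[0,0,-2],[0,0,0]],[[-0.3,0,-5],[0,0,0]],[[-1,0,-9],[0,0,0]],[[-3,0,-12],[0,0,0]],[[-6,0,-14],[0,0,0]],[[-9,0,-15],[0,0,0]],[[-10,0,-15],[0,0,0]],[[-10,0,-15],[0,0,0]],[[-10,0,-15],[0,0,0]]]'

```text
time_s: 6.8
ee_pos: [443.3, -289.7, 228.0]
ee_rot: [-2.681, -1.35, -0.355]
ft_force: [0.4, 0.9, -0.1]
finger_gap: 0.3
```

```bash
python3 - <<'E'
from h import *
from rig import bot
s=bot.observe();print(s["ee_pos"],s["ft_force"])
for n in("side","top"):
    d=bot.get_image(n);cv2.imwrite(f"pics/{n}6.png",d["img"]);pickle.dump(d,open(n+"6.pkl","wb"))
    # predicted lid far corners for angles; hinge at TAB base
    H=np.array([584-52*.6,-105-52*.8,122]);
    for th in(.6,.75,.85):
        c=[H+xc*(np.cos(th)*L-np.sin(th)*o)+np.array([0,0,np.sin(th)*L+np.cos(th)*o])+yc*w for L,o in((122,3),) for w in(-55,55)]
        print(n,th,proj(d,c).round(0).tolist())
    c=[H+xc*119+yc*w for w in(-55,55)];print(n,0,proj(d,c).round(0).tolist())
a=cv2.resize(pickle.load(open("side6.pkl","rb"))["img"][140:320,270:430],(530,596));cv2.imwrite("pics/s6z.png",a)
E
```

```text
[ 443.28909983 -289.66741983  227.9890042 ] [ 0.39756738  0.91749047 -0.08182535]
side 0.6 [[398.0, 191.0], [343.0, 184.0]]
side 0.75 [[397.0, 186.0], [341.0, 178.0]]
side 0.85 [[396.0, 183.0], [340.0, 175.0]]
side 0 [[397.0, 223.0], [345.0, 215.0]]
top 0.6 [[374.0, 121.0], [343.0, 164.0]]
top 0.75 [[380.0, 123.0], [348.0, 166.0]]
top 0.85 [[384.0, 124.0], [352.0, 168.0]]
top 0 [[363.0, 125.0], [334.0, 164.0]]
```

View pics/s6z.png

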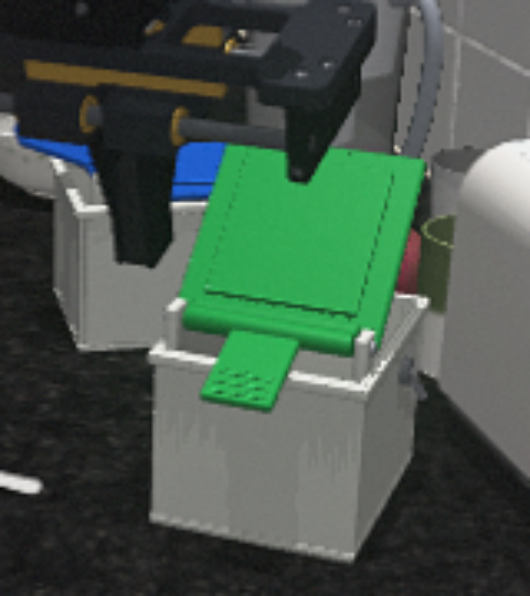

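View pics/top6.png

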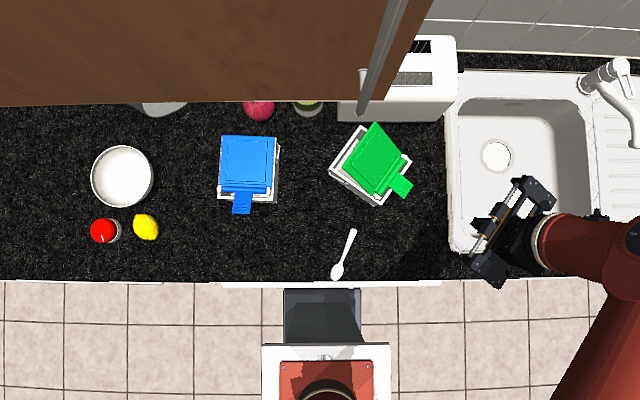

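The lid stands open, the caddy hasn't moved, and the blue lid is shut. My corner checks only give about 0.6–0.7 rad, so I'll fit the angle properly before deciding whether to press again.

```bash
python3 - <<'E'
from h import *
from scipy.optimize import least_squares
t0=pickle.load(open("top0.pkl","rb"));s0=pickle.load(open("side0.pkl","rb"))
i=cv2.resize(t0["img"][0:1,0:1],None,fx=1,fy=1)
t6=pickle.load(open("top6.pkl","rb"))
cv2.imwrite("pics/t6z.png",cv2.resize(t6["img"][110:220,310:440],None,fx=5,fy=5,interpolation=cv2.INTER_CUBIC))
s6=pickle.load(open("side6.pkl","rb"))
cv2.imwrite("pics/s6y.png",cv2.resize(s6["img"][175:275,310:420],None,fx=6,fy=6,interpolation=cv2.INTER_CUBIC))
E
```

```text
(no output)
```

View pics/t6z.png

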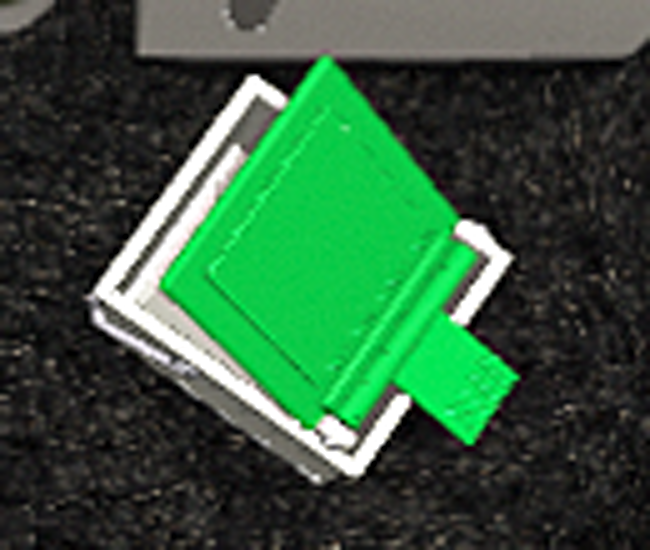

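View pics/s6y.png

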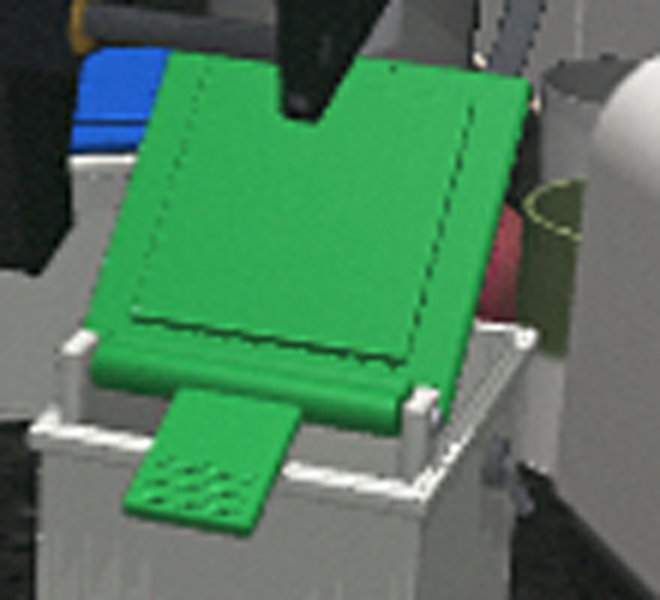

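```bash
python3 - <<'E'
from h import *
from scipy.optimize import least_squares
D={k:pickle.load(open(k+".pkl","rb")) for k in("top0","side0","top6","side6")}
T=lambda a,b:(310+a/5,110+b/5);S0=lambda a,b:(300+a/5,205+b/5);S6=lambda a,b:(310+a/6,175+b/6)
# points: lidR(-y), lidL(+y), tabR, tabL (upper face)
ob=[("top0",[T(252,70),T(102,280),T(541,368),T(490,440)]),
("side0",[S0(495,84),S0(210,41),None,None]),
("top6",[T(323,55),T(163,285),T(518,376),T(471,444)]),
("side6",[S6(530,80),S6(170,50),S6(250,528),S6(122,508)])]
def f(v):
    hx,hy,yaw,L,o,W,t0,t6=v;r=[]
    x=np.array([np.cos(yaw),np.sin(yaw),0]);y=np.array([-x[1],x[0],0]);Z=np.array([0,0,1.])
    for n,uv in ob:
        th=t0 if n[-1]=="0" else t6
        for (a,b,w),q in zip([(L,o,-W),(L,o,W),(-53.1,24.5,-20),(-53.1,24.5,20)],uv):
            if q is None: continue
            X=np.array([hx,hy,122])+x*(a*np.cos(th)-b*np.sin(th))+Z*(a*np.sin(th)+b*np.cos(th))+y*w
            r+=list(proj(D[n],X)[0]-q)
    return np.array(r+[(t0-.06)/.04,(L-120)/8,(o-5)/6])
s=least_squares(f,[553,-146,.93,120,5,55,.05,.7],x_scale=[1,1,.01,1,1,1,.01,.01])
print(s.x.round(3),np.abs(s.fun).max().round(2),s.fun.round(1))
print(np.sqrt(np.diag(np.linalg.inv(s.jac.T@s.jac))).round(3))
E
```

```text
[ 5.51372e+02 -1.45420e+02  9.44000e-01  1.22215e+02 -1.06530e+01
  5.92360e+01  9.10000e-02  7.50000e-01] 2.61 [ 0.5 -0.1  0.1  0.   0.1 -1.2  0.1 -0.7 -0.9  0.  -0.4  0.1  0.8 -0.
 -0.3  0.1  0.6 -0.5  0.2  0.1 -0.4  0.8  0.4 -1.9 -0.2 -0.6 -0.9 -1.2
  0.8  0.3 -2.6]
[0.712 0.924 0.006 1.279 2.543 0.745 0.022 0.02 ]
```

A joint fit over both cameras, before and after, gives a lid angle of 0.75 ± 0.03 rad with residuals around 1 px. That's clear of 0.6, and the caddy's rim pixels are unchanged. I'll hand in.

```bash
python3 - <<'E'
from rig import bot
s=bot.observe();print(s["time_s"],s["ft_force"],abs(s["dq"]).max());print(bot.finish_job())
E
```

```text
6.9 [0.08726922 0.04743548 0.20714665] 0.004182570885159408
the job is handed in; nothing more can be done
None
```

The green caddy's lid is open and stays open, and I handed the job in at 6.9 s. I pressed the tab with the shut fingers, tilted 15° away from the lid, then backed the arm off clear of it.

**Lid angle:** a joint fit of the top and side pictures, before and after, puts the lid at about 0.75 rad (needed: above 0.6; stop: 0.85). A rougher corner-by-corner check had read lower, between 0.58 and 0.71. It assumed the wrong height for the lid's surface, and I took the fit as the better figure. Some of the fit's points were 1–2 px off.

**Press force:** the wrist read 4.7 N at the end of the press. At the two earlier stops it read close to 0 N, so the force while the lid was moving was not recorded.

**Caddies and arm:** the green caddy's rim sits at the same pixels as at the start, upright and not moved. The blue lid looks shut in the last pictures. The robot was at rest with about 0.2 N at the wrist, touching nothing.

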